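# Cull the broken descaling tablet, then open the child-proof tub

### The job

Descaling tablets lie on the chopping board, waiting to go back into their child-proof tub. First take the one with the broken-off corner and put it into the small bowl, leaving the whole tablets on the board where they are; then push down the tub's safety cap, twist it anticlockwise while pressed until it comes free, and lift it about 8 cm straight up over the tub. Finish while holding the cap there, level and still: do not put it down or let go. Leave the mug, garlic and salt pot alone.

Things in the scene. Friction and masses are not known exactly. Their poses are not given: they have to be found in the camera images.
- chipped_mid (a point): Broken tablet: plain white block 40 (x) x 26 (y) x 16 mm high, flat on the board, one corner (18 x 13 mm, full height) broken off. The point is the centre, 8 mm over the board, of its intact end, 22 mm long and 26 mm wide; an 18 mm tongue of half the width juts from it along +x on the -y side. z up. Grip it across y at this point. 25 g.
- tablet0_mid (a point): A whole tablet, a plain white block 40 (x) x 26 (y) x 16 mm high lying flat on the board; the point is its centre. To stay where it is.
- tablet1_mid (a point): A whole tablet, a plain white block 40 (x) x 26 (y) x 16 mm high lying flat on the board; the point is its centre. To stay where it is.
- tablet2_mid (a point): A whole tablet, a plain white block 40 (x) x 26 (y) x 16 mm high lying flat on the board; the point is its centre. To stay where it is.
- board: Wooden chopping board, 240 (x) x 340 (y) mm, fixed, its top 22 mm over the worktop; origin at the centre of its underside. The tablets lie on it at least 70 mm apart.
- bowl: Small white ceramic bowl, loose, 124 mm across the rim, 34 mm high, for the waste; origin at the centre of its underside, on the worktop.
- tub: Grey round tub, 72 mm across, fixed to the worktop by a black suction foot 90 mm across; origin at the centre of its underside on the worktop, z up. The shoulder slopes in from 52 to 76 mm height; the neck ends 107 mm high; 118 mm high with the cap on.
- cap_mid (a point): White round ribbed safety cap, 56 mm across, 32 mm high, 100 g; the point is on its axis half-way up (102 mm over the worktop while on). z up, x along the tub's x while locked. Grip it anywhere round its side; fingertips have 12 mm free below its skirt. Pressed 5 to 7 mm down, it turns anticlockwise from above; at 45 to 88 degrees of turn it lifts off (65 is best; stop at 90). It cannot turn clockwise.
- seal (a joint): Sprung seal in the tub's mouth that carries the cap: 0 m at rest, grows as the cap is pressed, stop at 0.008 m. Spring 4.2 N to start, 9 N at the stop. Lugs in the cap pass the safety teeth only at 0.0045 m or more; keep it so over the first 45 degrees of turn, after that the cap is free.
- mug: Bystander: mug with a handle, 101 mm high, loose; origin at its underside. Leave alone.
- garlic: Bystander: garlic bulb, 56 mm, loose; origin at its underside. Leave alone.
- salt_pot: Bystander: round wooden salt pot, 92 mm across, 70 mm high, loose; origin at its underside. Leave alone.

How it is judged:
On the way, in this order (a step that is already met when the one before it is completed fails the run):
1. the broken tablet lies in the bowl, let go (horizontal distance between chipped_mid and bowl below 0.048 m and height (world z) of chipped_mid below 0.04 m and contact force between the fingers and chipped below 0.05 N), for 0.3 s.
2. the cap is pressed down against its spring (value of joint seal above 0.0035 m), for 0.05 s.
At the end, for the whole second after the job is handed in: Broken tablet let go in the bowl (within 48 mm of its axis, below 40 mm); whole tablets within 30 mm of their starts; cap gripped 40 to 140 mm above its seat, within 35 mm of the tub's axis and 0.2 rad of level, still (under 0.02 m/s), clear of the tub (all of step 1 and distance of each of tablet0_mid, tablet1_mid, tablet2_mid from where it was at the start of the episode below 0.03 m and z of cap_mid in the frame of tub between 0.142 and 0.242 m and horizontal distance between cap_mid and tub below 0.035 m and angle between cap_mid's own z axis and vertical below 0.2 rad and contact force between the fingers and cap above 1 N and contact force between cap and tub below 0.1 N and linear speed of cap below 0.02 m/s); the arm keeps its last pose, push and grip.
It fails at once if the cap is forced past its teeth, turned without being pressed down (angle between the x axis of cap_mid and the x axis of tub, either way round between 0.25 and 0.6 rad and value of joint seal below 0.003 m and z of cap_mid in the frame of tub below 0.112 m).
It fails at once if a whole tablet is moved more than 4 cm (distance of any of tablet0_mid, tablet1_mid, tablet2_mid from where it was at the start of the episode above 0.04 m).
It fails at once if the mug, the garlic or the salt pot is moved more than 5 cm (distance of any of mug, garlic, salt_pot from where it was at the start of the episode above 0.05 m).
It also fails if it takes over 51 s, if anything falls off the work surface, if the arm or the gripper's body presses on something with over 40 N, if the wrist force passes 120 N, or if a joint passes its speed limit or range.

### The arm

A 6-joint arm with a two-finger parallel gripper is mounted at the origin on a cart in front of the work surface, level with it; the furniture and walls round the work are solid. World frame = base frame: x ahead of the robot, y to its left, z up, the work surface at z = 0. Lengths are in m, angles in rad, forces in N, time in s.
With the tool pointing down it reaches from about 0.4 to 0.825 m from the base axis. Payload 7 kg.
Tool frame: the origin (TCP) lies between the finger pads; the fingertips stand bot.tips_ahead ahead of it and the grasp point (between the pads) lies 8 mm behind it (bot.tips_ahead is the distance from the TCP to the fingertips, in m); z points along the fingers, y is the line along which they close (so a half turn about z gives the same grasp; the last joint's range is limited). The gripper opens to 85 mm and grips with 20 to 120 N. Pads are 22 mm wide; open, the fingers measure 114 mm over their backs; the gripper's body (76 mm by 85 mm) begins 54 mm behind the grasp point. The pads swing forward as they close: fully open they stand 13 mm farther back than shut.
Start: joints at [-1.019, 0.359, 0.012, 0, -1.224, -0.288], TCP at [0.176, -0.652, 0.242] pointing down, gripper open.
Joint ranges: [-3.07, 3.07], [-1.43, 2.12], [-1.02, 1.25], [-3.03, 1.67], [-3.05, -0], [-3.03, 3.03]. Speed limits (rad/s): [2.39, 2.39, 3.01, 3.14, 3.14, 3.14].

### API

Orientations are given as a unit quaternion [w, x, y, z].
In Python, from station import readout, optics, ticket, bot gives the robot as it stands.
- The arm moves only by the shell command python3 -m crank 'ROWS' [FORCE]. ROWS is JSON, a list that holds one entry, the list of rows, each a list of 5 numbers: the shift along the world's x, y, z in m, then the turn about the world's z in degrees, then the finger opening in m, from 0 to 0.0854. In form: [[[dx, dy, dz, twist, hand], ...]]. A call has 1 to 12 rows; each row shifts and turns the commanded pose from where the row before left it; what a row does not reach is not made up. A row lasts 1/12 s, in which the tool goes at most 41.7 mm and 7.16 degrees, less where a joint would pass 70% of its speed; a pose out of reach is approached as far as the arm can. A call is refused whole if a number of a shift passes 0.0417 or a number of a turn 7.16, either way. A call with a gripper value outside its range is refused whole. The fingers move at their own pace and stop on an object; FORCE is the grip in N (left out, the last holds). Time passes only in rows, so rows that do not move let the fingers close. It gives the time, the measured TCP pose, the force, the opening and the grip force at its end, in the units of the state.
- readout.sense(): the state, without advancing time (a new reading comes with each control period).
- optics.camera(name): name is "scene" or "top"; returns the picture (400x640x3 uint8, blue, green, red); there is no depth.
- optics.camera_params(name): a dict with "K" (3x3 intrinsics, pixels), "position" and "attitude" of the camera in the world. Camera axes: x right, y down, z forward; pixel columns grow to the right and rows downward; lengths in m; the calibration is good to about 2 mm. A picture is of the moment at which its call begins. camera_params takes no time and is no camera call.
- ticket.close_job(): hands the job in; it is judged then, once.
The state is a dict: "clock": time; "joint_pos": joint angles; "joint_velocities": joint speeds; "tau": joint torques, N m; "eef_pos": TCP position; "tool_rot": TCP orientation; "force": force on the tool from outside, world axes, zero at the start; "ft_torque": the same for the moment, N m; "gripper_width": finger opening in m; "gripper_force": force on a finger pad.
Only numpy, scipy, OpenCV 4.12 (cv2) and the standard library are available. Lean on these libraries where they do the work, as an engineer would, in place of code of your own. Each camera call takes 0.05 s, during which the arm holds its last target. There are 200 camera calls.

## Working session

There is one attempt and no reset: what is moved stays moved. The work goes in short steps, Python scripts to look and compute and a shell command to move; the robot and the scene stay as the last step left them, time stands still between calls to the robot, and variables do not carry over. Pictures are saved under pics/ and viewed, at most 10 in all, crops included, and the job is handed in when it is done.

```bash
mkdir -p pics
python3 - <<'E'
from station import readout, optics, ticket, bot
import cv2
for n in("scene","top"):
    cv2.imwrite(f"pics/{n}0.png",optics.camera(n)); p=optics.camera_params(n); print(n,p)
s=readout.sense(); print(s, bot.tips_ahead)
E
```

```text
scene {'K': array([[436.47204206,   0.        , 326.60751184],
       [  0.        , 436.47204206, 207.33456174],
       [  0.        ,   0.        ,   1.        ]]), 'position': array([0.0031443 , 0.485715  , 0.89381855]), 'attitude': array([ 0.15171668, -0.40389682,  0.83707358, -0.33638851])}
top {'K': array([[395.57620137,   0.        , 313.08540856],
       [  0.        , 395.57620137, 199.06804991],
       [  0.        ,   0.        ,   1.        ]]), 'position': array([0.34903511, 0.01712495, 1.11946043]), 'attitude': array([-0.07284138,  0.70861611, -0.69906067,  0.06222164])}
{'clock': 0.1, 'joint_pos': array([-1.01889204e+00,  3.59337351e-01,  1.11550210e-02, -3.28957240e-04,
       -1.22409780e+00, -2.88119972e-01]), 'joint_velocities': array([-0.0014442 , -0.00176766,  0.00274742,  0.00226749,  0.00239091,
       -0.00098832]), 'tau': array([-3.03578498e-03, -5.84767234e+01,  2.94109136e+01,  6.95467338e+00,
       -3.15590463e-03, -9.37602294e-06]), 'eef_pos': array([ 0.17588412, -0.65125262,  0.24144137]), 'tool_rot': array([-1.61317240e-04, -1.31454547e-01,  9.91321909e-01,  7.40480260e-04]), 'force': array([-0.39452109, -0.46569348, -0.38434861]), 'ft_torque': array([0.00220482, 0.02679821, 0.01849387]), 'gripper_force': 0.0, 'gripper_width': 0.08523164315142404} 0.011
```

View pics/top0.png

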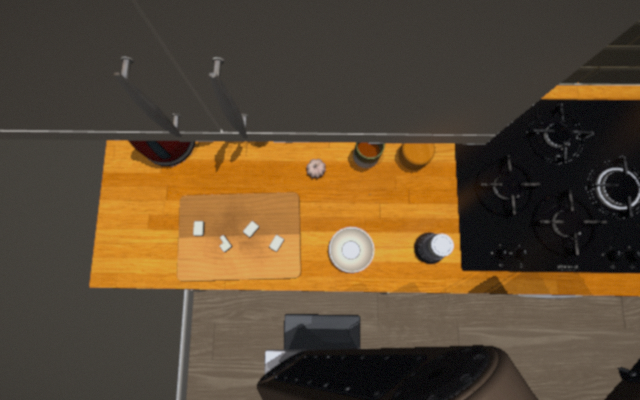

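View pics/scene0.png

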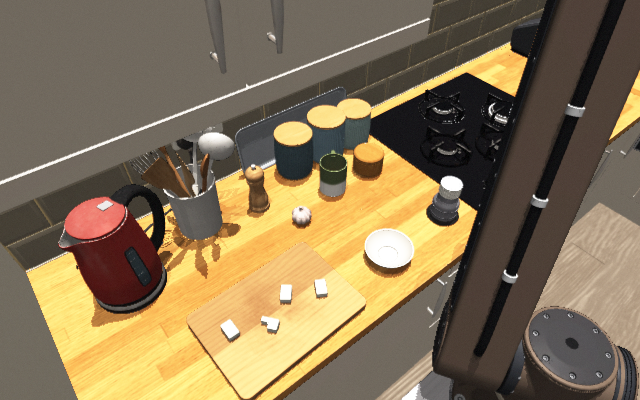

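The top view shows tablets at (198,228), (225,244), (250,229) and (276,243), with the bowl at (351,250), the tub cap at (441,244), and the mug, garlic and salt pot behind near row 150. The scene view shows the broken tablet at (270,323).

```bash
cat > h.py <<'E'
import numpy as np, cv2
from scipy.spatial.transform import Rotation as R
from station import readout, optics, ticket, bot
P={n:optics.camera_params(n) for n in("scene","top")}
def rot(n): return R.from_quat(P[n]["attitude"],scalar_first=True).as_matrix()
def ray(n,uv,z):
    p=P[n]; d=rot(n)@np.linalg.inv(p["K"])@np.array([uv[0],uv[1],1.]); o=p["position"]
    return (o+d*(z-o[2])/d[2])[:2]
def proj(n,X):
    c=P[n]["K"]@(rot(n).T@(np.array(X)-P[n]["position"])); return c[:2]/c[2]
def white(im,smax=70,vmin=140):
    h=cv2.cvtColor(im,cv2.COLOR_BGR2HSV); return ((h[...,1]<smax)&(h[...,2]>vmin)).astype(np.uint8)
E
python3 - <<'E'
from h import *
zs={"top":.038,"scene":.038}
for n,box in(("top",(180,190,480,290)),("scene",(190,170,480,360))):
    im=cv2.imread(f"pics/{n}0.png"); m=white(im); k=np.zeros_like(m); x0,y0,x1,y1=box; k[y0:y1,x0:x1]=1; m*=k
    N,L,S,C=cv2.connectedComponentsWithStats(m)
    for i in range(1,N):
        if S[i,4]<25: continue
        z=.038 if S[i,4]<250 else .03
        ct=max(cv2.findContours((L==i).astype(np.uint8),0,2)[0],key=cv2.contourArea).reshape(-1,2)
        w=np.array([ray(n,c,z) for c in ct]).astype(np.float32)
        r=cv2.minAreaRect(w*1000)
        print(n,S[i],C[i].round(1),ray(n,C[i],z).round(4),ray(n,C[i],.118).round(4),"rect",np.round(r[0],0),np.round(r[1],0),round(r[2],1))
a=cv2.imread("pics/top0.png")[205:265,180:300]; b=cv2.imread("pics/scene0.png")[275:350,215:335]
u=lambda i:cv2.resize(i,(700,int(i.shape[0]*700/i.shape[1])),interpolation=cv2.INTER_CUBIC)
v=np.vstack([u(a),u(b)]); cv2.imwrite("pics/crop.png",cv2.resize(v,None,fx=.75,fy=.75))
E
```

```text
top [193 221  10  15 139] [197.7 228.1] [0.4729 0.3519] [0.4638 0.3271] rect [473. 352.] [40. 25.] 3.9
top [243 221  16  16 142] [250.4 228.6] [0.4736 0.2062] [0.4643 0.1922] rect [473. 206.] [26. 40.] 51.2
top [ 329  227   45   46 1618] [351.  249.4] [ 0.421  -0.0707] [ 0.4152 -0.0636] rect [421. -71.] [122. 120.] 0.4
top [220 235  11  17 115] [224.6 243.5] [0.4317 0.2752] [0.4256 0.2561] rect [433. 278.] [41. 26.] 38.3
top [270 235  14  16 137] [276.1 242.7] [0.4358 0.1342] [0.4294 0.1256] rect [435. 135.] [26. 39.] 60.1
top [431 234  23  23 406] [441.8 244.7] [ 0.4374 -0.3185] [ 0.4302 -0.2914] rect [ 437. -319.] [60. 60.] 87.6
scene [192 170  13  28 121] [195.7 185.2] [0.9142 0.204 ] [0.829  0.2303] rect [923. 199.] [ 29. 113.] 72.2
scene [215 170  26  13  37] [226.9 175.9] [0.8942 0.1155] [0.8109 0.1501] rect [895. 114.] [ 5. 82.] 1.7
scene [441 176  22  16 272] [451.3 183.2] [ 0.4801 -0.3819] [ 0.4315 -0.2935] rect [ 479. -382.] [62. 63.] 52.2
scene [292 206  19  16 228] [301.2 213.6] [0.645  0.0351] [0.585  0.0772] rect [646.  35.] [47. 54.] 52.0
scene [ 365  228   49   40 1542] [389.  247.8] [ 0.4224 -0.0733] [ 0.3797 -0.0164] rect [424. -76.] [121. 125.] 47.7
scene [315 278  13  17 169] [320.5 286.3] [0.4357 0.1354] [0.3952 0.1681] rect [437. 135.] [26. 41.] 60.8
scene [280 284  12  16 179] [285.5 291.8] [0.4736 0.2069] [0.4296 0.233 ] rect [474. 206.] [25. 41.] 54.3
scene [261 316  18  14 163] [270.5 322.1] [0.4313 0.2761] [0.3913 0.2957] rect [433. 279.] [40. 27.] 39.5
scene [220 319  19  20 216] [229.3 328.3] [0.4734 0.3529] [0.4295 0.3653] rect [474. 353.] [41. 26.] 0.6
scene [421 349  12  11  50] [428.3 355.5] [0.1683 0.0651] [0.1529 0.1045] rect [167.  65.] [14. 34.] 3.1
```

View pics/crop.png

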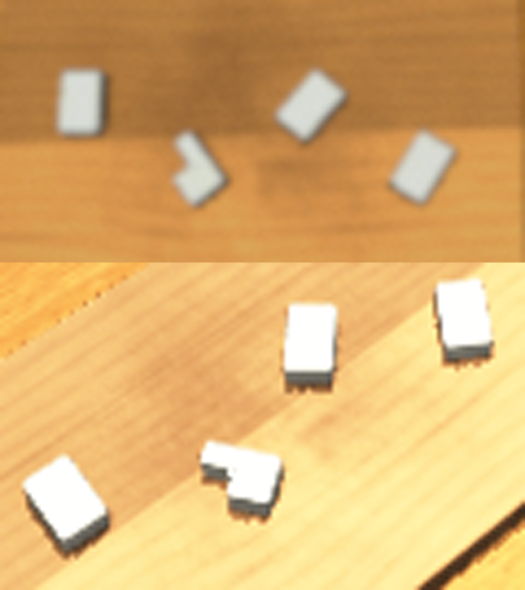

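The crops confirm the broken tablet: its tongue points up-left in the top view, which is +38.8° in the world. That puts chipped_mid near (0.426, 0.273), the bowl near (0.4215, -0.072) and the tub near (0.431, -0.2925). The tool needs a turn of about +24°.

```bash
python3 -m crank '[[[0.021,0.029,0,2,0.05],[0.021,0.029,0,2,0.05],[0.021,0.029,0,2,0.05],[0.021,0.029,0,2,0.05],[0.021,0.029,0,2,0.05],[0.021,0.029,0,2,0.05],[0.021,0.029,0,2,0.05],[0.021,0.029,0,2,0.05],[0.021,0.029,0,2,0.05],[0.021,0.029,0,2,0.05],[0.021,0.029,0,2,0.05],[0.021,0.029,0,2,0.05]]]' 30
python3 -m crank '[[[0,0.038,0,0,0.05],[0,0.038,0,0,0.05],[0,0.038,0,0,0.05],[0,0.038,0,0,0.05],[0,0.038,0,0,0.05],[0,0.038,0,0,0.05],[0,0.038,0,0,0.05],[0,0.038,0,0,0.05],[0,0.038,0,0,0.05],[0,0.038,0,0,0.05],[0,0.038,0,0,0.05],[0,0.038,0,0,0.05]]]'
python3 -m crank '[[[0,0.038,-0.02,0,0.05],[0,0.038,-0.03,0,0.05],[0,0.038,-0.03,0,0.05],[0,0.0,-0.02,0,0.05],[0,0,0,0,0.05],[0,0,0,0,0.05]]]'
python3 - <<'E'
from h import *
s=readout.sense(); r=R.from_quat(s["tool_rot"],scalar_first=True).as_matrix(); print(s["clock"],s["eef_pos"],np.degrees(np.arctan2(r[1,1],r[0,1])),s["gripper_width"],s["joint_pos"].round(2))
E
```

```text
clock: 1.1
eef_pos: [0.4285, -0.3019, 0.2422]
tool_rot: [-0.0, -0.336, 0.942, 0.0]
force: [1.1, -0.5, -0.8]
gripper_width: 0.0498
gripper_force: 0.0
clock: 2.1
eef_pos: [0.4273, 0.1542, 0.2424]
tool_rot: [0.0, -0.335, 0.942, 0.0]
force: [1.0, -0.3, 0.4]
gripper_width: 0.0502
gripper_force: 0.0
clock: 2.6
eef_pos: [0.4273, 0.254, 0.1504]
tool_rot: [-0.001, -0.335, 0.942, -0.001]
force: [0.8, 0.9, 0.6]
gripper_width: 0.0502
gripper_force: 0.0
2.6 [0.42727696 0.25397307 0.15041285] 129.1587116897968 0.050157468110314886 [ 0.93  0.15 -0.5   0.   -0.92 -1.82]
```

```bash
python3 -m crank '[[[-0.001,0.01,-0.01,0,0.05],[0,0.009,-0.02,0,0.05],[0,0,-0.025,0,0.05],[0,0,-0.025,0,0.05],[0,0,-0.015,0,0.05],[0,0,-0.01,0,0.05],[0,0,-0.003,0,0.05],[0,0,-0.003,0,0.05],[0,0,0,0,0.05],[0,0,0,0,0.05]]]'
python3 - <<'E'
from h import *
cv2.imwrite("pics/g.png",cv2.resize(optics.camera("scene")[250:375,180:340],(768,600),interpolation=cv2.INTER_CUBIC))
E
```

```text
clock: 3.43
eef_pos: [0.4275, 0.2741, 0.0413]
tool_rot: [0.001, -0.335, 0.942, 0.0]
force: [-0.0, 0.9, 0.2]
gripper_width: 0.0495
gripper_force: 0.0
```

View pics/g.png

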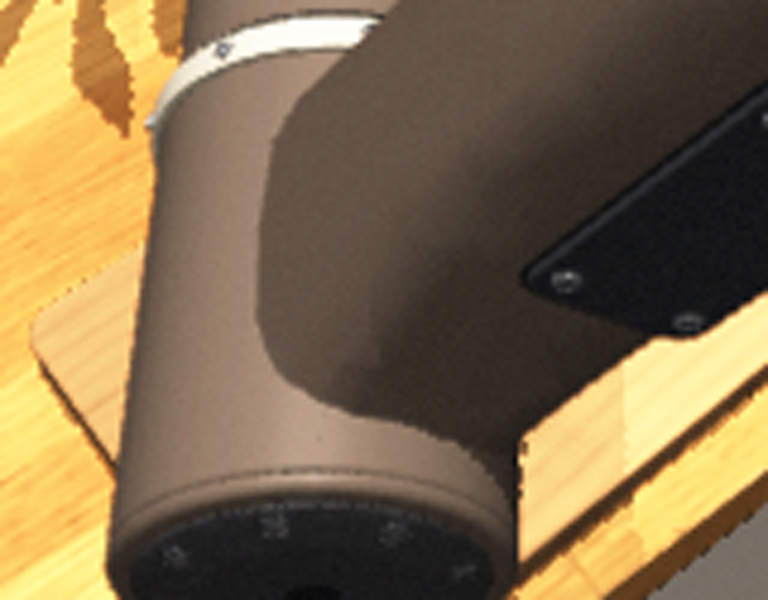

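The arm hides the tablet in this view, so I'll go by the measurements. I'll go 5 mm lower and close.

```bash
python3 -m crank '[[[-0.001,-0.001,-0.003,0,0.05],[0,0,-0.002,0,0.05],[0,0,0,0,0.04],[0,0,0,0,0.03],[0,0,0,0,0.02],[0,0,0,0,0.015],[0,0,0,0,0.015],[0,0,0,0,0.015]]]' 30
```

```text
clock: 4.15
eef_pos: [0.4261, 0.2727, 0.0354]
tool_rot: [0.0, -0.335, 0.942, 0.0]
force: [-1.1, -0.3, 3.2]
gripper_width: 0.0251
gripper_force: 29.9
```

```bash
python3 -m crank '[[[0,0,0.02,0,0.015],[0,0,0.03,0,0.015],[0,0,0.03,0,0.015],[0,-0.03,0.01,0,0.015],[-0.001,-0.035,0,0,0.015],[-0.001,-0.035,0,0,0.015],[-0.001,-0.035,0,0,0.015],[-0.001,-0.035,0,0,0.015],[-0.001,-0.035,0,0,0.015],[-0.001,-0.035,0,0,0.015],[-0.001,-0.035,0,0,0.015],[-0.001,-0.035,0,0,0.015]]]'
python3 -m crank '[[[-0.001,-0.028,0,0,0.015],[0,-0.01,0,0,0.015],[0,0,0,0,0.015],[0,0,0,0,0.015]]]'
python3 - <<'E'
from h import *
cv2.imwrite("pics/b.png",cv2.resize(optics.camera("scene")[150:350,200:500],(750,500),interpolation=cv2.INTER_CUBIC))
E
```

```text
clock: 5.15
eef_pos: [0.4175, -0.0389, 0.1254]
tool_rot: [0.0, -0.335, 0.942, 0.0]
force: [1.2, -0.1, -0.3]
gripper_width: 0.0255
gripper_force: 29.6
clock: 5.48
eef_pos: [0.4168, -0.0759, 0.1252]
tool_rot: [-0.0, -0.334, 0.943, 0.0]
force: [-0.5, -0.2, -0.9]
gripper_width: 0.025
gripper_force: 29.6
```

View pics/b.png

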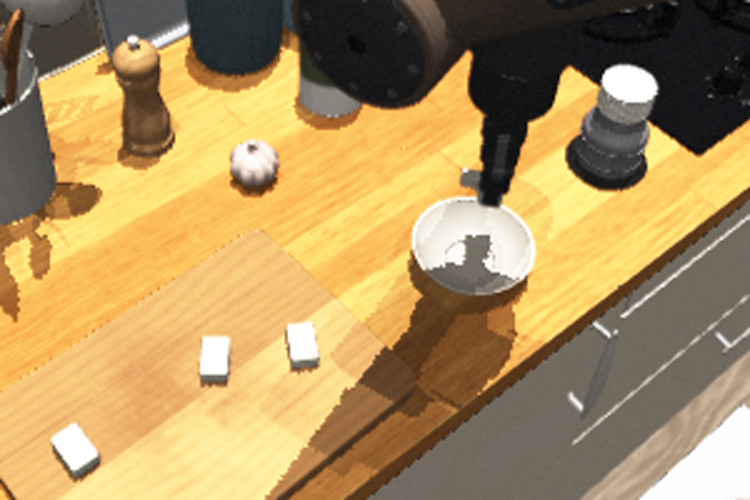

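The tablet is held at crop (470,180), just above the bowl at (473,245). The three whole tablets haven't moved. Next I'll lower into the bowl and release.

```bash
python3 -m crank '[[[0,0,-0.025,0,0.015],[0,0,-0.025,0,0.015],[0,0,-0.02,0,0.015],[0,0,-0.012,0,0.015],[0,0,-0.006,0,0.015],[0,0,-0.003,0,0.015],[0,0,0,0,0.015],[0,0,0,0,0.015]]]'
```

```text
clock: 6.2
eef_pos: [0.4176, -0.0749, 0.0348]
tool_rot: [0.0, -0.335, 0.942, -0.0]
force: [0.1, 0.6, 0.7]
gripper_width: 0.0254
gripper_force: 29.6
```

```bash
python3 -m crank '[[[0,0,-0.003,0,0.015],[0,0,-0.003,0,0.015],[0,0,0,0,0.015],[0,0,0,0,0.03],[0,0,0,0,0.045],[0,0,0,0,0.045],[0,0,0,0,0.045],[0,0,0.01,0,0.045],[0,0,0.02,0,0.045],[0,0,0.03,0,0.05],[0,0,0.03,0,0.06],[0,0,0.03,0,0.0854]]]'
python3 -m crank '[[[0,-0.02,0.03,0,0.0854],[0,-0.03,0.03,0,0.0854],[0.001,-0.035,0.005,0,0.0854],[0.002,-0.03,0,0,0.0854],[0.002,-0.03,0,0,0.0854],[0,0,0,0,0.0854],[0,0,0,0,0.0854]]]'
python3 - <<'E'
from h import *
a=optics.camera("scene"); b=optics.camera("top")
cv2.imwrite("pics/c.png",np.hstack([cv2.resize(i,(400,400),interpolation=cv2.INTER_CUBIC) for i in (a[150:300,340:490],b[180:300,300:460])]))
s=readout.sense(); r=R.from_quat(s["tool_rot"],scalar_first=True).as_matrix(); print(s["clock"],s["eef_pos"],np.degrees(np.arctan2(r[1,1],r[0,1])),s["joint_pos"].round(2))
E
```

```text
clock: 7.2
eef_pos: [0.4165, -0.0755, 0.1496]
tool_rot: [-0.0, -0.335, 0.942, 0.0]
force: [0.8, 0.8, -0.1]
gripper_width: 0.07
gripper_force: 0.0
clock: 7.78
eef_pos: [0.4215, -0.2211, 0.2124]
tool_rot: [-0.0, -0.333, 0.943, 0.0]
force: [0.1, -0.3, 0.9]
gripper_width: 0.0855
gripper_force: 0.0
7.8833 [ 0.4216228  -0.2196809   0.21247992] 129.07108680329537 [-0.07  0.05 -0.46 -0.   -1.07 -0.82]
```

View pics/c.png

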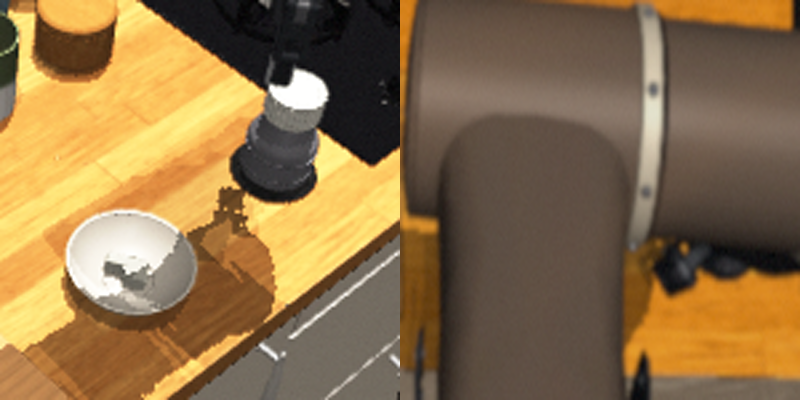

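The scene crop shows the broken tablet lying in the bowl near (125,270). The cap at (298,88) is still in place, so I'll move over it.

```bash
python3 -m crank '[[[0.003,-0.024,0,0,0.0854],[0.003,-0.025,-0.01,0,0.0854],[0.0035,-0.024,-0.02,0,0.0854],[0,0,-0.025,0,0.0854],[0,0,0,0,0.0854],[0,0,0,0,0.0854],[0,0,0,0,0.0854]]]' 80
python3 - <<'E'
from h import *
a=optics.camera("scene")
b=white(a,90,150)
u,v=proj("scene",(.431,-.2925,.118)); print(u,v,readout.sense()["eef_pos"])
x,y=int(u)-50,int(v)-50
cv2.imwrite("pics/d.png",cv2.resize(a[y:y+100,x:x+100],(500,500),interpolation=cv2.INTER_CUBIC))
E
```

```text
clock: 8.47
eef_pos: [0.4321, -0.2921, 0.1589]
tool_rot: [0.0, -0.336, 0.942, -0.0]
force: [0.1, -0.9, 0.9]
gripper_width: 0.0858
gripper_force: 0.0
451.2353150882703 183.5009895016591 [ 0.43243181 -0.2922044   0.15932859]
```

View pics/d.png

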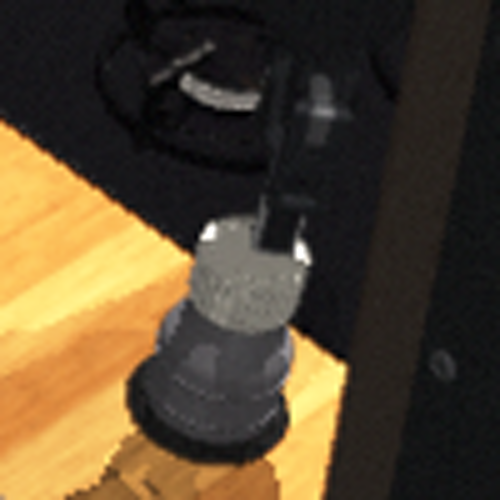

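The fingers are astride the cap, whose top is at about crop (255,240). I'll descend to TCP z ≈ 0.098 and close gently.

```bash
python3 -m crank '[[[-0.001,0,-0.02,0,0.0854],[0,0,-0.02,0,0.0854],[0,0,-0.013,0,0.0854],[0,0,-0.006,0,0.0854],[0,0,-0.002,0,0.0854],[0,0,0,0,0.07],[0,0,0,0,0.06],[0,0,0,0,0.053],[0,0,0,0,0.05],[0,0,0,0,0.05],[0,0,0,0,0.05]]]' 40
python3 -c "
from station import readout as r;s=r.sense();print(s['eef_pos'],s['ft_torque'],s['force'])"
```

```text
clock: 9.43
eef_pos: [0.4313, -0.293, 0.0975]
tool_rot: [0.001, -0.335, 0.942, -0.001]
force: [1.9, 1.1, 4.3]
gripper_width: 0.0542
gripper_force: 41.4
[ 0.43126859 -0.2930087   0.0975405 ] [ 0.5631565  -0.29708202  0.01460709] [1.86113127 1.07236626 4.33770871]
```

```bash
python3 -m crank '[[[0,0,0,0,0.045],[0,0,0,0,0.045],[0,0,-0.002,0,0.045],[0,0,-0.002,0,0.045],[0,0,-0.002,0,0.045],[0,0,0,0,0.045],[0,0,0,0,0.045],[0,0,0,0,0.045],[0,0,0,0,0.045]]]' 90
```

```text
clock: 10.18
eef_pos: [0.4312, -0.293, 0.0912]
tool_rot: [0.001, -0.335, 0.942, -0.0]
force: [1.5, 1.4, 6.6]
gripper_width: 0.0533
gripper_force: 93.5
```

```bash
for i in 1; do python3 -m crank '[[[0,0,-0.0006,0,0.045],[0,0,0,0,0.045],[0,0,0,0,0.045]]]'; python3 -m crank '[[[0,0,0,0,0.045]]]';python3 -m crank '[[[0,0,0,0,0.045]]]'; python3 -m crank '[[[0,0,0,0,0.045]]]'; done | grep -E "force: \[|eef"
```

```text
eef_pos: [0.4312, -0.293, 0.0907]
force: [0.9, 2.1, 7.7]
eef_pos: [0.4312, -0.293, 0.0907]
force: [1.0, 2.1, 7.3]
eef_pos: [0.4312, -0.293, 0.0907]
force: [0.7, 1.6, 6.8]
eef_pos: [0.4312, -0.293, 0.0907]
force: [1.7, 2.1, 7.8]
```

```bash
python3 -m crank '[[[0,0,-0.0003,4,0.045],[0,0,0,4,0.045],[0,0,0,2,0.045],[0,0,0,0,0.045],[0,0,0,0,0.045]]]'
python3 -c "
from station import readout as r;s=r.sense();print(s['eef_pos'],s['ft_torque'],s['force'],s['joint_pos'])"
```

```text
clock: 11.1
eef_pos: [0.4313, -0.2931, 0.0906]
tool_rot: [0.001, -0.416, 0.909, -0.001]
force: [1.2, 2.5, 8.5]
gripper_width: 0.0535
gripper_force: 93.6
[ 0.43131634 -0.29307741  0.09056491] [ 0.75020013 -0.18597089  0.00931376] [1.24396057 2.54191713 8.46596902] [-2.19918083e-01  2.61753773e-01 -5.21500510e-01  4.96401137e-04
 -7.85885982e-01 -4.93322044e-01]
```

It turns freely with no torque about z and 8 N of press. I'll continue to 65°.

```bash
python3 -m crank '[[[0,0,0,5,0.045],[0,0,0,5,0.045],[0,0,0,5,0.045],[0,0,0,5,0.045],[0,0,0,5,0.045],[0,0,0,5,0.045],[0,0,0,5,0.045],[0,0,0,5,0.045],[0,0,0,5,0.045],[0,0,0,5,0.045],[0,0,0,5,0.045],[0,0,0,0,0.045]]]'
python3 -m crank '[[[0,0,0,0,0.045],[0,0,0,0,0.045]]]'
python3 -c "
from h import *
s=readout.sense();r=R.from_quat(s['tool_rot'],scalar_first=True).as_matrix();print(s['ft_torque'],np.degrees(np.arctan2(r[1,1],r[0,1])))"
```

```text
clock: 12.1
eef_pos: [0.431, -0.2931, 0.0905]
tool_rot: [-0.0, 0.79, -0.613, 0.001]
force: [0.1, 0.6, 8.9]
gripper_width: 0.0534
gripper_force: 93.6
clock: 12.27
eef_pos: [0.431, -0.2932, 0.0905]
tool_rot: [0.0, 0.789, -0.615, 0.001]
force: [0.3, 0.5, 9.4]
gripper_width: 0.0533
gripper_force: 93.6
[ 0.35028448  0.09351585 -0.02414824] -165.85626014182392
```

The tool has turned 65°. Now I'll lift, slowly at first.

```bash
python3 -m crank '[[[0,0,0.003,0,0.045],[0,0,0.004,0,0.045],[0,0,0.005,0,0.045],[0,0,0.006,0,0.045],[0,0,0.006,0,0.045],[0,0,0,0,0.045]]]'
python3 -m crank '[[[0,0,0.008,0,0.045],[0,0,0.012,0,0.045],[0,0,0.015,0,0.045],[0,0,0.014,0,0.045],[0,0,0.01,0,0.045],[0,0,0.004,0,0.045],[0,0,0,0,0.045],[0,0,0,0,0.045],[0,0,0,0,0.045],[0,0,0,0,0.045]]]'
python3 - <<'E'
from h import *
a=optics.camera("scene")
cv2.imwrite("pics/e.png",cv2.resize(a[120:370,200:520],(768,600),interpolation=cv2.INTER_CUBIC))
E
```

```text
clock: 12.77
eef_pos: [0.4306, -0.2929, 0.1147]
tool_rot: [-0.0, 0.789, -0.615, 0.0]
force: [-0.7, 0.4, -1.1]
gripper_width: 0.0535
gripper_force: 94.4
clock: 13.6
eef_pos: [0.43, -0.2927, 0.176]
tool_rot: [0.0, 0.789, -0.615, -0.001]
force: [0.9, -0.2, -0.8]
gripper_width: 0.0532
gripper_force: 94.4
```

View pics/e.png

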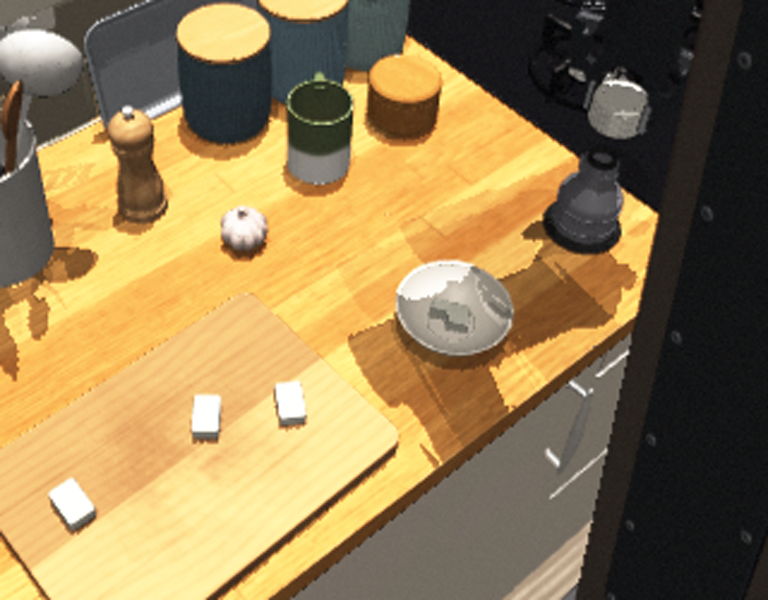

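The cap at (618,105) is off and held above the open neck at (602,160). The broken tablet lies in the bowl at (452,318), and the three whole tablets and the bystanders are where they were. I'll hand it in.

```bash
python3 -c "
from station import ticket,readout as r
s=r.sense();print(abs(s['joint_velocities']).max(),s['gripper_force']);print(ticket.close_job())"
```

```text
0.0029488475643277006 94.37702672090381
the job is handed in; nothing more can be done
None
```

The broken tablet is in the bowl and let go, the cap is off and held level and still about 8 cm above its seat over the tub, and the job is handed in at about 14 s of the 51 s; no verdict came back.

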